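Turn the centrifuge bottle until its lug drops into the rotor notch

ROBOT

A 7-joint arm with a two-finger parallel gripper is mounted at the origin on the work surface. World frame = base frame: x ahead of the robot, y to its left, z up, the work surface at z = 0. Lengths are in m, angles in rad, forces in N, time in s.
With the tool pointing down it reaches from about 0.4 to 0.85 m from the base axis. Payload 10.4 kg.
Tool frame: the origin (TCP) lies midway between the tips of the shut fingers; the grasp point (between the pads) lies 19 mm behind it; z points along the fingers, x is the direction in which the jaws open and shut, and the axes are right-handed (so a half turn about z gives the same grasp; the last joint's range is limited). The gripper opens to 87 mm and grips with 3 to 60 N. Pads are 19 mm wide; open, the fingers measure 117 mm over their backs; the gripper's body (75 mm by 190 mm) begins 51 mm behind the grasp point.
Start: joints at [-1.348, 0.332, -0.065, 1.46, 0.022, 1.35, -0.088], TCP at [0.152, 0.606, 0.223] pointing down, gripper open.
Joint ranges: [-2.6, 2.6], [-0.5, 2.12], [-1.47, 1.34], [0.16, 2.42], [-1.27, 4.41], [0.06, 2.06], [-2.6, 2.6]. Speed limits (rad/s): [2.22, 2.22, 2.79, 2.79, 3.14, 3.14, 3.14].

INTERFACE

Orientations are given as a unit quaternion [x, y, z, w].
In Python, from bench import r gives the robot as it stands. The module is installed in compiled form; this text tells all that it offers.
- The arm moves only by the tool play_rows, never from a script. Its argument "commands" is a list of rows, each a list of 7 numbers: the shift along the world's x, y, z in cm, then the turn, a rotation vector about the world's x, y, z in rad, then the finger opening in cm, from 0 to 8.7. A call has 1 to 20 rows; each row shifts and turns the commanded pose from where the row before left it; what a row does not reach is not made up. A row lasts 1/8 s, in which the tool goes at most 62.5 mm and 10.7 degrees, less where a joint would pass 70% of its speed; a pose out of reach is approached as far as the arm can. A call is refused whole if a number of a shift passes 6.25 or a number of a turn 0.188, either way. A call with a gripper value outside its range is refused whole. The fingers move at their own pace and stop on an object; "grip_force" is the grip in N (left out, the last holds). Time passes only in rows, so rows that do not move let the fingers close. It gives the time, the measured TCP pose, the force and the opening at its end, in the units of the state.
- r.read_state(): the state, without advancing time (a new reading comes with each control period).
- r.camera(name): name is "scene" or "side" or "wrist"; returns a dict with "img" (420x560x3 uint8, red, green, blue), "K" (3x3 intrinsics, pixels), "camera_from_world" (4x4, takes a point from world to camera coordinates). Camera axes: x right, y down, z forward; pixel columns grow to the right and rows downward; lengths in m; the calibration is good to about 2 mm. A picture is of the moment at which its call begins. There is no depth.
- r.close_job(): hands the job in, once; it reports no verdict.
The state is a dict: "time": time; "joint_positions": joint angles; "joint_vel": joint speeds; "joint_torque": joint torques, N m; "ee_pos": TCP position; "eef_rot": TCP orientation; "ft_force": force on the tool from outside, world axes, zero at the start; "torque": the same for the moment, N m; "width": finger opening in m.
Only numpy, scipy, OpenCV 4.12 (cv2) and the standard library are available. Lean on these libraries where they do the work, as an engineer would, in place of code of your own. Each camera call takes 0.05 s, during which the arm holds its last target. There are 200 camera calls.

TASK

In the angle rotor on the bench, the bottle on the side away from the robot stands too high because the lug on its side rides on the rim of its sleeve. Turn the bottle about its leaning axis until the lug faces the notch in the rim, which is somewhere on the outward side and can be felt when the lug drops in, and push the bottle fully home on the sleeve's floor; then let go. Do not shift the flask, the dish or the jar.

Things in the scene. Friction and masses are not known exactly. Their poses are not given: they have to be found in the camera images.
- rotor: Fixed aluminium angle rotor: a hub with two sleeves facing each other, tops leaning 30 degrees from vertical towards the hub. Origin: centre of the inner floor of the working sleeve (the farther one), 50 mm above the bench, 150 mm from the rotor's upright axis. z: straight up; x: level, outward from the hub; the working sleeve's axis rises from the origin along (-0.5, 0, 0.866).
- bottle: Loose white bottle with a grey cap, 0.2 to 0.45 kg, in the working sleeve. Origin: centre of its underside; z: up its axis; x: towards its lug. Body 56 mm across, 90 mm tall; cap disc 54 mm across, 97 to 108 mm up; grip bar on the cap 54 mm long (x), 26 mm wide (y), 108 to 144 mm up. Lug riding on the rim: underside 10 mm off the sleeve floor; fully home: underside on the floor.
- lug (a point): Outer lower edge of the lug on the bottle's side: 42 mm from the bottle's axis, 70 mm above its underside. The lug is 9 mm wide and 14 mm tall (70 to 84 mm up). At the start it points inward, to the hub.
- grip (a point): Middle of the cap's grip bar, on the bottle's axis 130 mm above its underside; the bar is 26 mm wide across the bottle's y. Axes as the bottle's.
- flask: Bystander: conical glass flask, 84 mm across the foot, 122 mm tall. Origin under its centre.
- dish: Bystander: clear round culture dish, 92 mm across, 16 mm tall. Origin under its centre.
- jar: Bystander: small white jar with an orange cap, 60 mm across, 85 mm tall. Origin under its centre.
- hub (a point): Top of the black lock knob on the rotor's upright axis, 104 mm above the bench. Knob 40 mm across, hub below it 124 mm across and 80 mm high, round foot 200 mm across on the bench.
- other_top (a point): Top of the other bottle's grip bar, about 175 mm above the bench: an identical bottle, home and locked in the nearer sleeve, fixed to the rotor. Keep the tool clear of it.
- rim (a point): Centre of the mouth of the working sleeve, on its axis, 80 mm up from its inner floor. Sleeve: twelve-sided, 58.4 mm across inside, wall 5 mm, clamped by a dark ring. Its rim has one notch, 13.3 mm wide and 14 mm deep; where it lies differs each time, up to 52 degrees either way about the sleeve's axis from straight outward: find it by feel or by eye.
Things that resemble listed ones, but are neither listed nor needed, are in the scene too. What is shaped like the bottle but orange, red or turquoise is not meant.

How it is judged:
At the end, for the whole second after the job is handed in: The bottle stands in the working sleeve along the sleeve's axis (30 degrees from vertical, within 3.5), with its underside on the sleeve's floor (origin within 3.5 mm in height and 6 mm sideways of the rotor's origin), which it can only reach with its lug down in the notch; at rest and released (x of bottle in the frame of rotor between -0.006 and 0.006 m and y of bottle in the frame of rotor between -0.006 and 0.006 m and z of bottle in the frame of rotor between -0.0035 and 0.0035 m and angle between bottle's own z axis and vertical between 0.46 and 0.58 rad and linear speed of bottle below 0.02 m/s); the robot touches nothing.
It fails at once if the flask was shifted by more than 20 mm (distance of flask from where it was at the start of the episode above 0.02 m).
It fails at once if the dish was shifted by more than 20 mm (distance of dish from where it was at the start of the episode above 0.02 m).
It fails at once if the jar was shifted by more than 20 mm (distance of jar from where it was at the start of the episode above 0.02 m).
It also fails if it takes over 64 s, if anything falls off the work surface, if the arm or the gripper's body presses on something with over 40 N, if the wrist force passes 120 N, or if a joint passes its speed limit or range.

## Working session

There is one attempt and no reset: what is moved stays moved. The work goes in short steps, Python scripts to look and compute and a tool call to move; the robot and the scene stay as the last step left them, time stands still between calls to the robot, and variables do not carry over. Pictures are saved under pics/ and viewed, about 8 in all and at most 12, crops included, and the job is handed in when it is done.

Besides the shell and the picture viewer there is one more tool, called after "Call:" by a JSON object that holds its "fn" and its "kwargs", one argument or row to a line. play_rows: Moves the arm, as the interface text tells. Its arguments: {"type":"object","properties":{"commands":{"type":"array","items":{"type":"array","items":{"type":"number"}}},"grip_force":{"type":"number"}},"required":["commands"]}

```bash
mkdir -p pics; cat > h.py <<'E'
import numpy as np, cv2, json
from bench import r
def cam(n,save=None):
    c=r.camera(n)
    if save: cv2.imwrite('pics/'+save,c['img'][:,:,::-1])
    return c
def proj(c,P):
    P=np.atleast_2d(P); T=np.array(c['camera_from_world']); q=P@T[:3,:3].T+T[:3,3]; p=q@np.array(c['K']).T
    return p[:,:2]/p[:,2:]
def ray(c,uv):
    T=np.array(c['camera_from_world']); d=np.linalg.inv(np.array(c['K']))@np.array([*uv,1.]); R=T[:3,:3]
    return -R.T@T[:3,3], R.T@d
E
python3 - <<'E'
from h import *
for n in ['scene','side']:
    c=cam(n,n+'0.png'); print(n,np.round(c['K'],1).tolist(),np.round(c['camera_from_world'],3).tolist())
print({k:np.round(v,3).tolist() for k,v in r.read_state().items()})
a=cv2.imread('pics/scene0.png');
E
```

```text
scene [[479.3, 0.0, 276.9], [0.0, 479.3, 212.6], [0.0, 0.0, 1.0]] [[-0.25, 0.968, -0.005, 0.142], [0.614, 0.155, -0.774, -0.215], [-0.749, -0.197, -0.633, 1.952], [0.0, 0.0, 0.0, 1.0]]
side [[515.4, 0.0, 289.4], [0.0, 515.4, 208.2], [0.0, 0.0, 1.0]] [[0.965, -0.261, 0.009, -0.503], [-0.185, -0.71, -0.679, 0.177], [0.183, 0.654, -0.734, 1.649], [0.0, 0.0, 0.0, 1.0]]
{'time': 0.1, 'joint_positions': [-1.348, 0.333, -0.065, 1.461, 0.022, 1.35, -0.089], 'joint_vel': [-0.002, -0.002, 0.001, -0.003, 0.001, -0.0, -0.0], 'joint_torque': [0.001, -62.455, 0.024, -39.072, -0.061, 0.037, 0.0], 'ee_pos': [0.152, 0.606, 0.222], 'eef_rot': [0.788, 0.615, -0.0, 0.0], 'ft_force': [0.162, -0.578, -1.062], 'torque': [0.009, -0.024, -0.001], 'width': 0.087}
```

View pics/scene0.png

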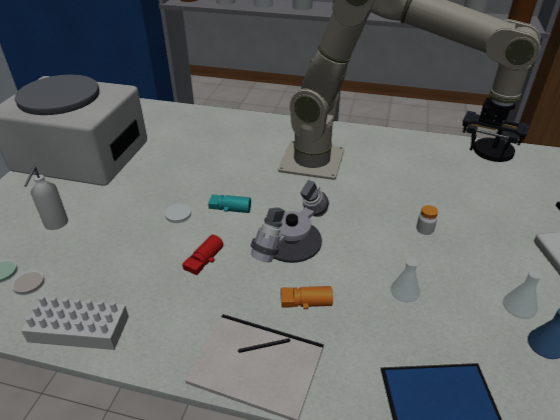

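View pics/side0.png

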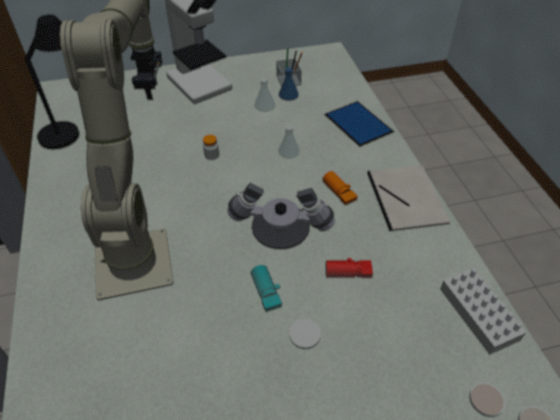

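The scene view shows the rotor with its knob at about (292,220). The white bottle away from the robot is at (270,228), and the one near the robot is at (314,197). In the side view the knob is at (281,208), the far bottle at (311,202) and the near bottle at (250,194).

Lookalikes in the scene view are the near locked bottle (314,197), turquoise (230,203), red (203,254) and orange (306,296). I choose the white one at (270,228), which is farther from the base, and will check it in a close crop.

```bash
cat >> h.py <<'E'
def tri(obs):
    A=np.zeros((3,3));b=np.zeros(3)
    for c,uv in obs:
        o,d=ray(c,uv); d=d/np.linalg.norm(d); M=np.eye(3)-np.outer(d,d); A+=M;b+=M@o
    return np.linalg.solve(A,b)
E
python3 - <<'E'
from h import *
s=cam('scene');d=cam('side')
print(tri([(s,(292,217)),(d,(281,207))]))
a=cv2.resize(s['img'][165:275,235:345],None,fx=5,fy=5,interpolation=cv2.INTER_CUBIC)
b=cv2.resize(d['img'][165:255,215:345],None,fx=5,fy=5,interpolation=cv2.INTER_CUBIC)
cv2.imwrite('pics/c1.png',a[:,:,::-1]);cv2.imwrite('pics/c2.png',b[:,:,::-1])
E
```

```text
[0.49710924 0.02984068 0.10185191]
```

View pics/c1.png

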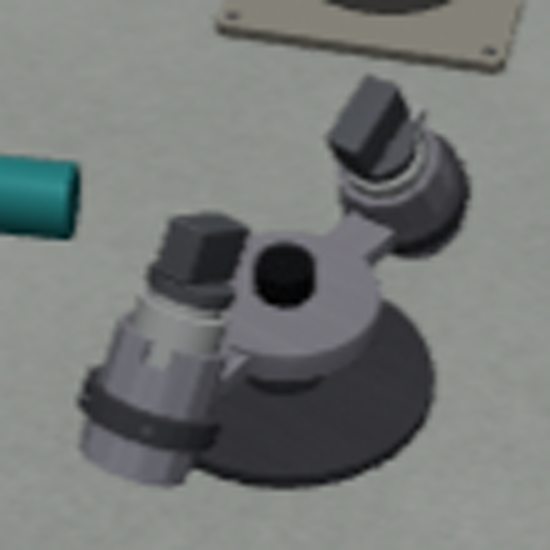

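View pics/c2.png

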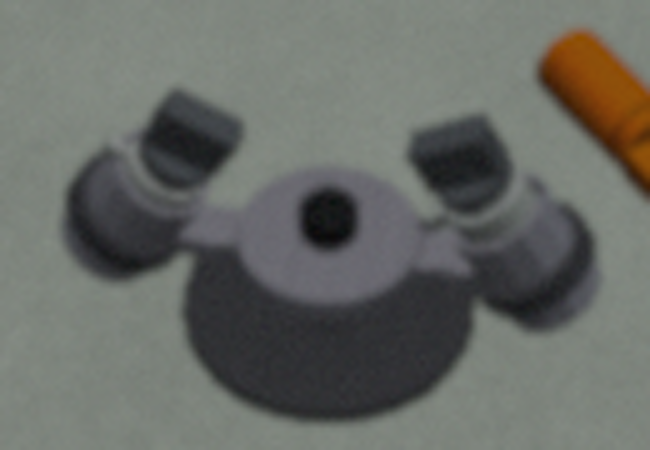

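```bash
cat >> h.py <<'E'
def frame(p): # x,y,yaw -> rotor origin, R
    x,y,a=p; R=np.array([[np.cos(a),-np.sin(a),0],[np.sin(a),np.cos(a),0],[0,0,1]])
    return np.array([x,y,0.05])+R@[0.15,0,0], R
ZL=np.array([-.5,0,np.sqrt(.75)])
XL=np.array([np.sqrt(.75),0,.5])  # outward, perpendicular to axis
YL=np.array([0,1.,0])
def sp(p,rad,ang,h): # point in sleeve coords
    o,R=frame(p); return o+R@(ZL*h+rad*(np.cos(ang)*XL+np.sin(ang)*YL))
E
python3 - <<'E'
from h import *
from scipy.optimize import least_squares
s=cam('scene');d=cam('side')
print('top',tri([(s,(276.6,210)),(d,(305.4,193))]))
C1=lambda u,v:np.array([235+u/5,165+v/5]);C2=lambda u,v:np.array([215+u/5,165+v/5])
def f(p):
    K=[p[0],p[1],.104]; T=sp(p,0,0,.154); q=np.array([p[0],p[1],p[2]+np.pi]); O=sp(q,0,0,.144)
    ob=[(s,K,C1(284,258)),(d,K,C2(329,212)),(s,T,C1(208,225)),(d,T,C2(452,140)),(d,O,C2(205,112)),(s,O,C1(388,98))]
    return np.concatenate([(proj(c,P)[0]-uv) for c,P,uv in ob])
# initial yaw from coarse scan
best=min((least_squares(f,[.497,.03,a]) for a in np.arange(-3,3.2,.7)),key=lambda z:z.cost)
p=best.x;print(p,np.round(best.fun,1)); np.save('p.npy',p)
def overlay(c,u0,v0,w,h,name):
    im=cv2.resize(c['img'][v0:v0+h,u0:u0+w],None,fx=5,fy=5,interpolation=cv2.INTER_CUBIC)[:,:,::-1].copy()
    def L(P,col):cv2.polylines(im,[np.int32((proj(c,np.array(P))-[u0,v0])*5)],False,col,1)
    A=np.linspace(0,2*np.pi,37)
    L([sp(p,.034,a,.08) for a in A],(0,0,255));L([sp(p,.027,a,.118) for a in A],(0,255,0));L([sp(p,.034,a,0) for a in A],(0,0,255))
    L([sp(p,0,0,0)+(sp(p,0,0,.154)-sp(p,0,0,0))*t for t in (0,1)],(255,255,0))
    o,R=frame(p)
    for h_ in(.118,.154): L([o+R@(ZL*h_+sx*.027*XL+sy*.013*YL) for sx,sy in((1,1),(1,-1),(-1,-1),(-1,1),(1,1))],(255,0,255))
    for g in (-52,-26,0,26,52): L([sp(p,.034,np.radians(g),h_) for h_ in(.066,.08)],(0,255,255))
    L([[p[0]+.02*np.cos(a),p[1]+.02*np.sin(a),.104] for a in A],(255,0,0))
    L([[p[0]+.1*np.cos(a),p[1]+.1*np.sin(a),.0] for a in A],(255,0,0))
    return im
a=overlay(s,235,165,110,110,0);b=overlay(d,245,175,100,80,0)
b=cv2.resize(b,None,fx=.5,fy=.5) if 0 else b
W=np.zeros((600,800,3),np.uint8);W[:550,:400]=a[:,:400];W[:400,400:]=b[:,100:500];cv2.imwrite('pics/o1.png',W)
# notch angle
from scipy.optimize import minimize
for uv in (C1(158,366),C1(155,345)):
    hh=.066 if uv[1]>237 else .075
    print([ (g,np.round(np.linalg.norm(proj(s,sp(p,.034,np.radians(g),hh))[0]-uv),1)) for g in range(-56,57,8)])
E
```

```text
top [ 0.56838177 -0.00149991  0.17983836]
[ 0.49714095  0.03228543 -0.48506845] [ 0.3  0.5 -0.5 -1.9 -0.3 -1.8 -2.6 -0.9  0.4 -1.1 -3.9  3.4]
[(-56, np.float64(12.8)), (-48, np.float64(12.6)), (-40, np.float64(12.2)), (-32, np.float64(11.6)), (-24, np.float64(10.8)), (-16, np.float64(9.8)), (-8, np.float64(8.7)), (0, np.float64(7.4)), (8, np.float64(6.0)), (16, np.float64(4.5)), (24, np.float64(3.0)), (32, np.float64(1.4)), (40, np.float64(0.5)), (48, np.float64(1.9)), (56, np.float64(3.4))]
[(-56, np.float64(10.7)), (-48, np.float64(10.5)), (-40, np.float64(10.1)), (-32, np.float64(9.5)), (-24, np.float64(8.8)), (-16, np.float64(7.8)), (-8, np.float64(6.7)), (0, np.float64(5.5)), (8, np.float64(4.1)), (16, np.float64(2.8)), (24, np.float64(1.6)), (32, np.float64(1.4)), (40, np.float64(2.6)), (48, np.float64(4.0)), (56, np.float64(5.5))]
```

View pics/o1.png

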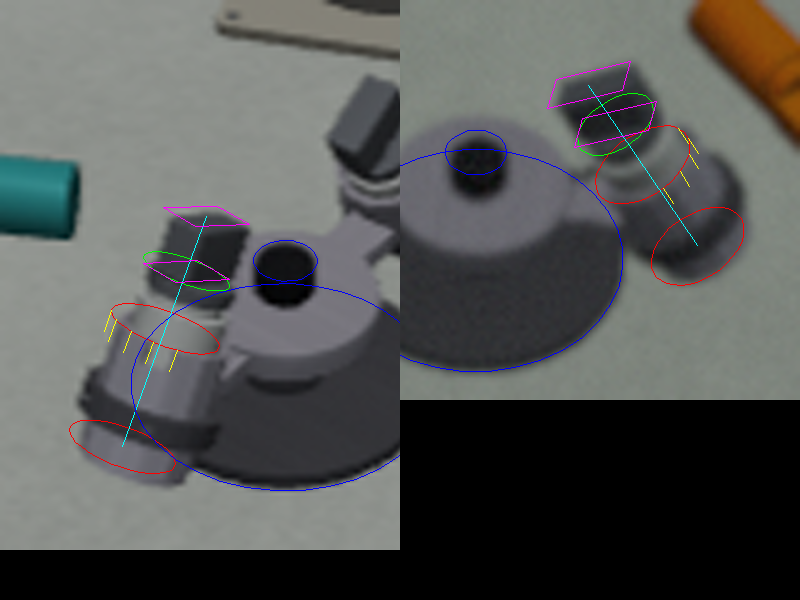

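```bash
cat >> h.py <<'E'
from scipy.spatial.transform import Rotation as Ro
def goal(p,h,lug,lat=(0,0)): # TCP on axis at height h, jaws across lug azimuth (deg, sleeve frame)
    o,R=frame(p); g=np.radians(lug+90); x=-R@(np.cos(g)*XL+np.sin(g)*YL)*(1); z=-R@ZL
    return o+R@(ZL*h+lat[0]*XL+lat[1]*YL), np.column_stack([x,np.cross(z,x),z])
def delta(P,M,n):
    st=r.read_state(); dp=(P-st['ee_pos'])*100; w=(Ro.from_matrix(M)*Ro.from_quat(st['eef_rot']).inv()).as_rotvec()
    print('total cm',np.round(dp,2),'rot',np.round(w,3),'per row',np.round(dp/n,3),np.round(w/n,4))
E
python3 - <<'E'
from h import *
p=np.load('p.npy')
P,M=goal(p,.30,180);print(P,M);delta(P,M,16)
for x in(0,):print(r.read_state()['ft_force'])
E
```

```text
[0.49714095 0.03228543 0.30980762] [[ 4.66268918e-01  7.66123340e-01  4.42321517e-01]
 [ 8.84643033e-01 -4.03800728e-01 -2.33134459e-01]
 [ 9.18485099e-17  5.00000000e-01 -8.66025404e-01]]
total cm [ 34.51 -57.38   8.75] rot [-0.187 -0.49  -0.234] per row [ 2.157 -3.586  0.547] [-0.0117 -0.0306 -0.0146]
[ 0.05831996  0.64836855 -0.12596096]
```

Call:
{"fn": "play_rows", "kwargs": {
  "commands": [
    [1.08,-1.79,1.6,-0.0117,-0.0306,-0.0146,8.7],
    [2.16,-3.59,1.6,-0.0117,-0.0306,-0.0146,8.7],
    [2.16,-3.59,0.8,-0.0117,-0.0306,-0.0146,8.7],
    [2.16,-3.59,0.8,-0.0117,-0.0306,-0.0146,8.7],
    [2.16,-3.59,0.8,-0.0117,-0.0306,-0.0146,8.7],
    [2.16,-3.59,0.8,-0.0117,-0.0306,-0.0146,8.7],
    [2.16,-3.59,0.8,-0.0117,-0.0306,-0.0146,8.7],
    [2.16,-3.59,0.5,-0.0117,-0.0306,-0.0146,8.7],
    [2.16,-3.59,0.3,-0.0117,-0.0306,-0.0146,8.7],
    [2.16,-3.59,0.3,-0.0117,-0.0306,-0.0146,8.7],
    [2.16,-3.59,0.2,-0.0117,-0.0306,-0.0146,8.7],
    [2.16,-3.59,0.2,-0.0117,-0.0306,-0.0146,8.7],
    [2.16,-3.59,0,-0.0117,-0.0306,-0.0146,8.7],
    [2.16,-3.59,0,-0.0117,-0.0306,-0.0146,8.7],
    [2.16,-3.59,0,-0.0117,-0.0306,-0.0146,8.7],
    [2.16,-3.59,0,-0.0117,-0.0306,-0.0146,8.7],
    [1.08,-1.79,0,0,0,0,8.7],
    [0,0,0,0,0,0,8.7]
  ]
}}

```text
time: 2.55
ee_pos: [0.4976, 0.0297, 0.3103]
eef_rot: [0.828, 0.497, 0.134, 0.221]
ft_force: [-0.1, 0.9, -0.6]
width: 0.0871
```

```bash
python3 - <<'E'
from h import *
p=np.load('p.npy')
c=cam('wrist','w1.png'); P,M=goal(p,.30,180);delta(P,M,1)
print(np.round(r.read_state()['joint_positions'],3)); print(np.round(c['K'],1).tolist(),np.round(c['camera_from_world'],3).tolist())
E
```

```text
total cm [-0.02  0.12 -0.03] rot [-0.002  0.     0.002] per row [-0.023  0.115 -0.034] [-0.0017  0.0001  0.0018]
[-0.937 -0.355  0.384  2.027  0.618  1.22   0.374]
[[325.9, 0.0, 279.3], [0.0, 325.9, 206.6], [0.0, 0.0, 1.0]] [[0.47, 0.883, 0.003, -0.26], [0.632, -0.338, 0.698, -0.496], [0.617, -0.326, -0.717, 0.1], [0.0, 0.0, 0.0, 1.0]]
```

View pics/w1.png

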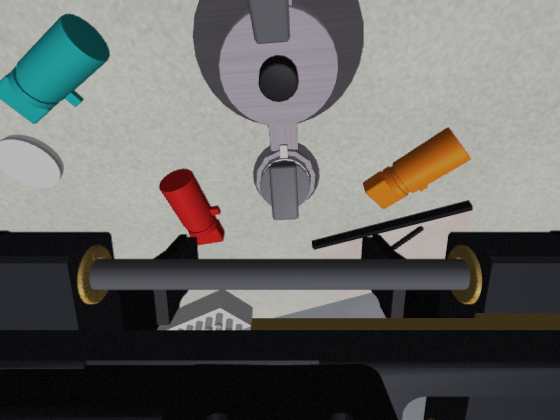

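The wrist view shows the knob at (278,78), the white bottle's grip bar running from (283,165) to (286,218), and its lug on the hub side at (284,152). I'll refit the rotor pose with this view.

```bash
cat > fit.py <<'E'
from h import *
def overlay(c,p,u0,v0,w,h,k,lift=.01,lug=180):
    im=cv2.resize(c['img'][v0:v0+h,u0:u0+w],None,fx=k,fy=k,interpolation=cv2.INTER_CUBIC)[:,:,::-1].copy()
    def L(P,col):cv2.polylines(im,[np.int32((proj(c,np.array(P))-[u0,v0])*k)],False,col,1)
    A=np.linspace(0,2*np.pi,37); l=np.radians(lug); o,R=frame(p); bx=np.cos(l)*XL+np.sin(l)*YL; by=np.cross(ZL,bx)
    L([sp(p,.034,a,.08) for a in A],(0,0,255));L([sp(p,.027,a,.108+lift) for a in A],(0,255,0));L([sp(p,.034,a,0) for a in A],(0,0,255))
    for h_ in(.108+lift,.144+lift): L([o+R@(ZL*h_+sx*.027*bx+sy*.013*by) for sx,sy in((1,1),(1,-1),(-1,-1),(-1,1),(1,1))],(255,0,255))
    L([o+R@(ZL*(.084+lift)+sx*bx+sy*.0045*by) for sx,sy in((.042,1),(.042,-1),(.028,-1),(.028,1),(.042,1))],(255,255,0))
    for z,q in((.104,.02),(.08,.062),(0,.1)): L([[p[0]+q*np.cos(a),p[1]+q*np.sin(a),z] for a in A],(255,0,0))
    return im
E
python3 - <<'E'
from fit import *
from scipy.optimize import least_squares
s=cam('scene');d=cam('side');w=cam('wrist');p=np.load('p.npy')
def f(p):
    K=[p[0],p[1],.104]; o,R=frame(p)
    ob=[(d,K,(280.8,207.4)),(s,K,(291.8,216.6)),(w,K,(278,76))]
    r_=[proj(c,P)[0]-uv for c,P,uv in ob]
    for sx,sy,uv in((-1,-1,(272,167)),(-1,1,(295,166)),(1,1,(298,218)),(1,-1,(273,219))):
        e=[proj(w,o+R@(ZL*.154+sx*.027*XL+s2*.013*YL))[0]-uv for s2 in(sy,)][0]; r_.append(e)
    return np.concatenate(r_)
z=least_squares(f,p);print(z.x,np.round(z.fun,1))
W=np.zeros((600,800,3),np.uint8)
W[:600,:400]=overlay(w,p,215,40,133,200,3)[:600,:399].repeat(1,1)[:,:400] if 0 else cv2.resize(overlay(w,p,215,40,133,200,3),(400,600))
W[:600,400:]=cv2.resize(overlay(w,z.x,215,40,133,200,3),(400,600))
cv2.imwrite('pics/o2.png',W);np.save('p2.npy',z.x)
E
```

```text
[ 0.4933403   0.03352129 -0.41322873] [-1.8 -2.   1.  -0.2  0.7  6.1 -3.2 -2.7  1.4 -3.3  1.1 -0.1 -0.4  0.2]
```

View pics/o2.png

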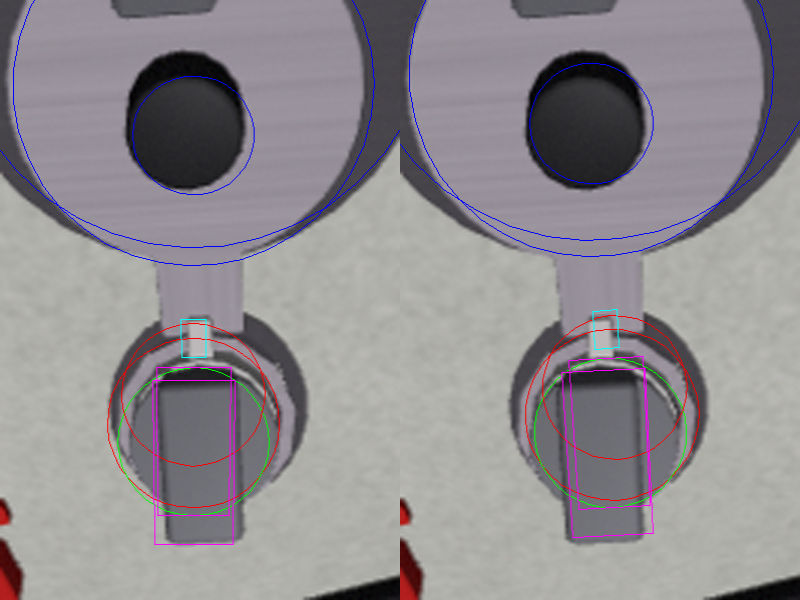

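```bash
python3 - <<'E'
from fit import *
from scipy.optimize import least_squares
s=cam('scene');d=cam('side');w=cam('wrist');p=np.load('p.npy')
def f(q,full=1):
    p=q[:3];l=np.radians(q[3]);K=[p[0],p[1],.104]; o,R=frame(p);bx=np.cos(l)*XL+np.sin(l)*YL; by=np.cross(ZL,bx)
    ob=[(d,K,(280.8,207.4)),(s,K,(291.8,216.6)),(w,K,(277.3,84))]
    r_=[proj(c,P)[0]-uv for c,P,uv in ob]
    for sx,sy,uv in((1,1,(268.8,166.5)),(1,-1,(295.5,166.5)),(-1,-1,(295.7,220.3)),(-1,1,(271,220.6))):
        r_.append(proj(w,o+R@(ZL*.154+sx*.027*bx+sy*.013*by))[0]-uv)
    r_.append(proj(w,o+R@(ZL*.094+.042*bx))[0]-np.array([215+200/3,40+320/3]))
    return np.concatenate(r_)
z=least_squares(f,[*p,180]);print(z.x,np.round(z.fun,1));q=z.x
np.save('p2.npy',q)
a=overlay(w,q[:3],215,40,133,200,3,lug=q[3]);a=cv2.resize(a,(400,600))
W=np.zeros((600,800,3),np.uint8);W[:,:400]=a;W[:550,400:]=overlay(s,q[:3],245,165,80,110,5,lug=q[3]);cv2.imwrite('pics/o3.png',W)
E
```

```text
[ 4.95423615e-01  3.10541487e-02 -4.17425630e-01  1.78472991e+02] [-1.  -1.6  0.1  0.1  0.1  1.1 -0.9  0.  -0.1 -0.7  0.7  0.3 -0.9  0.5
  0.9 -0.8]
```

View pics/o3.png

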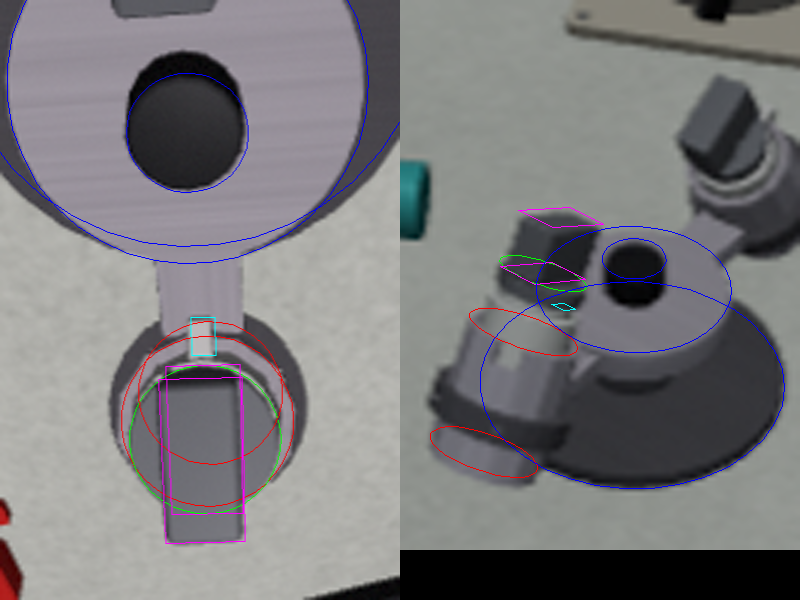

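The fit agrees to about 1 px in the wrist view, and the notch can be seen at roughly +36° from outward. Next I'll work out the approach.

```bash
python3 - <<'E'
from h import *
q=np.load('p2.npy');p=q[:3]
P,M=goal(p,.20,q[3]);delta(P,M,5);P2,_=goal(p,.122,q[3]);print(P,P2,'desc/8',(P2-P)*100/8)
E
```

```text
total cm [ 4.36 -2.17 -8.64] rot [ 0.012 -0.006  0.043] per row [ 0.873 -0.434 -1.729] [ 0.0024 -0.0012  0.0087]
[0.5411304  0.01078372 0.22320508] [ 0.57678169 -0.00502721  0.1556551 ] desc/8 [ 0.44564112 -0.19763663 -0.84437477]
```

Call:
{"fn": "play_rows", "kwargs": {
  "commands": [
    [0.87,-0.43,-1.73,0.0024,-0.0012,0.0087,8.7],
    [0.87,-0.43,-1.73,0.0024,-0.0012,0.0087,8.7],
    [0.87,-0.43,-1.73,0.0024,-0.0012,0.0087,8.7],
    [0.87,-0.43,-1.73,0.0024,-0.0012,0.0087,8.7],
    [0.87,-0.43,-1.73,0.0024,-0.0012,0.0087,8.7],
    [0.45,-0.2,-0.84,0,0,0,8.7],
    [0.45,-0.2,-0.84,0,0,0,8.7],
    [0.45,-0.2,-0.84,0,0,0,8.7],
    [0.45,-0.2,-0.84,0,0,0,8.7],
    [0.45,-0.2,-0.84,0,0,0,8.7],
    [0.45,-0.2,-0.84,0,0,0,8.7],
    [0,0,0,0,0,0,8.7],
    [0,0,0,0,0,0,8.7]
  ]
}}

```text
time: 4.53
ee_pos: [0.5682, -0.0015, 0.1728]
eef_rot: [0.817, 0.515, 0.144, 0.215]
ft_force: [0.3, 0.2, -0.0]
width: 0.0869
```

```bash
python3 - <<'E'
from fit import *
q=np.load('p2.npy');p=q[:3]
P,M=goal(p,.122,q[3]);delta(P,M,2)
st=r.read_state();print(np.round(st['joint_positions'],3),st['time'])
w=cam('wrist');a=w['img'][:,:,::-1].copy()
cv2.imwrite('pics/w2.png',a)
E
```

```text
total cm [ 0.86 -0.35 -1.72] rot [-0.    -0.     0.001] per row [ 0.428 -0.176 -0.858] [-0.0002 -0.0001  0.0004]
[-0.913 -0.102  0.614  2.134  0.582  0.762  0.475] 4.525
```

View pics/w2.png

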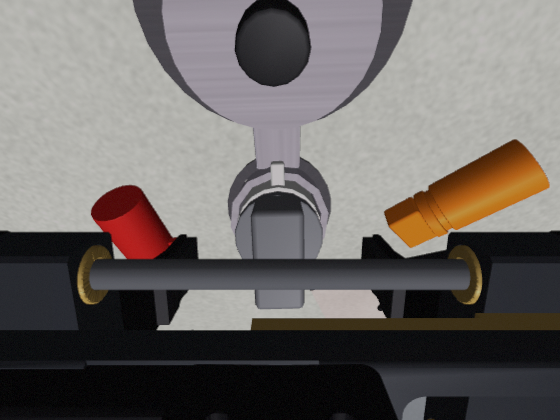

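The bar, at u 252–305, is centred between the fingers, which are centred at u≈280. I'll descend the rest and grip.

Call:
{"fn": "play_rows", "kwargs": {
  "commands": [
    [0.43,-0.18,-0.86,0,0,0,8.7],
    [0.43,-0.18,-0.86,0,0,0,8.7],
    [0,0,0,0,0,0,8.7],
    [0,0,0,0,0,0,2.0],
    [0,0,0,0,0,0,2.0],
    [0,0,0,0,0,0,2.0],
    [0,0,0,0,0,0,2.0],
    [0,0,0,0,0,0,2.0],
    [0,0,0,0,0,0,2.0]
  ],
  "grip_force": 30
}}

```text
time: 5.7
ee_pos: [0.5768, -0.0051, 0.1555]
eef_rot: [0.817, 0.516, 0.144, 0.215]
ft_force: [-0.8, -0.2, 0.2]
width: 0.0352
```

```bash
cat >> h.py <<'E'
def rep():
    q=np.load('p2.npy');p=q[:3];o,R=frame(p);st=r.read_state()
    B=R@np.column_stack([XL,YL,ZL]); e=B.T@(st['ee_pos']-o); F=B.T@np.array(st['ft_force']);T=B.T@np.array(st['torque'])
    M=B.T@Ro.from_quat(st['eef_rot']).as_matrix(); az=np.degrees(np.arctan2(-M[1,0],-M[0,0]))-90
    print('t',round(st['time'],2),'tcp sleeve mm',np.round(e*1000,1),'lug az',round(az%360,1),'tilt',np.round(M[:2,2],3),'F',np.round(F,1),'T',np.round(T,2),'w',round(st['width']*1000,1))
    print('q',np.round(st['joint_positions'],2)); return B
E
python3 -c "
from h import *
print(np.round(rep(),4).tolist())"
```

```text
t 5.7 tcp sleeve mm [-0.000e+00 -1.000e-01  1.218e+02] lug az 178.4 tilt [-0. -0.] F [-0.5 -0.5  0.5] T [-0.05  0.66 -0.01] w 35.2
q [-0.91 -0.05  0.64  2.14  0.56  0.7   0.49]
[[0.7917, 0.4054, -0.4571], [-0.3511, 0.9141, 0.2027], [0.5, 0.0, 0.866]]
```

Call:
{"fn": "play_rows", "kwargs": {
  "commands": [
    [0,0,0,0,0,0,2.0],
    [0,0,0,0,0,0,2.0],
    [0,0,0,0,0,0,2.0],
    [0,0,0,0,0,0,2.0],
    [0,0,0,0,0,0,2.0]
  ],
  "grip_force": 30
}}

```text
time: 6.32
ee_pos: [0.5767, -0.0052, 0.1555]
eef_rot: [0.817, 0.516, 0.144, 0.215]
ft_force: [-1.2, -0.6, 1.3]
width: 0.0258
```

```bash
python3 -c "
from h import *
rep()"
```

```text
t 6.33 tcp sleeve mm [-1.000e-01 -2.000e-01  1.218e+02] lug az 178.4 tilt [-0.001 -0.   ] F [-0.1 -1.   1.6] T [-0.25  0.63  0.02] w 25.8
q [-0.91 -0.05  0.64  2.14  0.56  0.7   0.49]
```

Call:
{"fn": "play_rows", "kwargs": {
  "commands": [
    [0,0,0,0.0457,-0.0203,-0.0866,2.0],
    [0,0,0,0.0457,-0.0203,-0.0866,2.0],
    [0,0,0,0.0457,-0.0203,-0.0866,2.0],
    [0,0,0,0,0,0,2.0]
  ]
}}

```text
time: 6.82
ee_pos: [0.5768, -0.0055, 0.1555]
eef_rot: [0.885, 0.388, 0.174, 0.191]
ft_force: [-1.3, -1.4, 1.9]
width: 0.0261
```

```bash
python3 -c "
from h import *
rep()"
```

```text
t 6.83 tcp sleeve mm [ 1.000e-01 -4.000e-01  1.218e+02] lug az 161.3 tilt [-0. -0.] F [ 0.4 -1.8  1.9] T [-0.47  0.54  0.11] w 26.1
q [-0.9  -0.05  0.63  2.14  0.56  0.7   0.19]
```

Call:
{"fn": "play_rows", "kwargs": {
  "commands": [
    [0,0,0,0.0549,-0.0243,-0.1039,2.0],
    [0,0,0,0.0549,-0.0243,-0.1039,2.0],
    [0,0,0,0.0549,-0.0243,-0.1039,2.0],
    [0,0,0,0.0549,-0.0243,-0.1039,2.0],
    [0,0,0,0.0549,-0.0243,-0.1039,2.0],
    [0,0,0,0.0549,-0.0243,-0.1039,2.0],
    [0,0,0,0,0,0,2.0]
  ]
}}

```text
time: 7.7
ee_pos: [0.5765, -0.0056, 0.1554]
eef_rot: [0.965, 0.051, 0.23, 0.117]
ft_force: [-5.3, -3.3, 4.7]
width: 0.0257
```

```bash
python3 -c "
from h import *
rep()"
```

```text
t 7.7 tcp sleeve mm [-1.000e-01 -7.000e-01  1.218e+02] lug az 120.0 tilt [-0.001 -0.   ] F [-0.7 -5.2  5.8] T [-0.97  0.74  0.16] w 25.7
q [-0.87 -0.05  0.6   2.14  0.56  0.7  -0.52]
```

Call:
{"fn": "play_rows", "kwargs": {
  "commands": [
    [-0.02,-0.05,0,0.0549,-0.0243,-0.1039,2.0],
    [-0.02,-0.04,0,0.0549,-0.0243,-0.1039,2.0],
    [0,0,0,0.0549,-0.0243,-0.1039,2.0],
    [0,0,0,0.0549,-0.0243,-0.1039,2.0],
    [0,0,0,0.0549,-0.0243,-0.1039,2.0],
    [0,0,0,0.0549,-0.0243,-0.1039,2.0],
    [0,0,0,0,0,0,2.0]
  ]
}}

```text
time: 8.57
ee_pos: [0.576, -0.0059, 0.1552]
eef_rot: [0.921, -0.291, 0.257, 0.028]
ft_force: [-3.5, -0.3, 2.0]
width: 0.0256
```

```bash
python3 -c "
from h import *
rep()"
```

```text
t 8.57 tcp sleeve mm [ -0.5  -1.1 121.8] lug az 78.8 tilt [-0.001  0.001] F [-1.6 -1.7  3.3] T [-0.43  1.14  0.1 ] w 25.6
q [-0.84 -0.05  0.58  2.14  0.55  0.7  -1.24]
```

Call:
{"fn": "play_rows", "kwargs": {
  "commands": [
    [0,0,0,0.0428,-0.0189,-0.081,2.0],
    [0,0,0,0.0428,-0.0189,-0.081,2.0],
    [0,0,0,0.0428,-0.0189,-0.081,2.0],
    [0,0,0,0.0428,-0.0189,-0.081,2.0],
    [0,0,0,0.0428,-0.0189,-0.081,2.0],
    [0.046,-0.02,-0.087,0,0,0,2.0],
    [0,0,0,0,0,0,2.0]
  ]
}}

```text
time: 9.45
ee_pos: [0.5763, -0.0055, 0.1546]
eef_rot: [0.829, -0.496, 0.256, -0.032]
ft_force: [-16.1, 3.1, 12.8]
width: 0.0258
```

```bash
python3 -c "
from h import *
rep()"
```

```text
t 9.45 tcp sleeve mm [ -0.8  -0.7 121.2] lug az 52.2 tilt [-0.001  0.001] F [-7.5 -3.7 19.1] T [-0.83  2.25  0.22] w 25.8
q [-0.83 -0.05  0.56  2.14  0.55  0.7  -1.71]
```

Call:
{"fn": "play_rows", "kwargs": {
  "commands": [
    [-0.04,0.018,-0.025,0.016,-0.0071,-0.0303,2.0],
    [0,0,0,0.016,-0.0071,-0.0303,2.0],
    [0,0,0,0.016,-0.0071,-0.0303,2.0],
    [0,0,0,0.016,-0.0071,-0.0303,2.0],
    [0,0,0,0.016,-0.0071,-0.0303,2.0]
  ]
}}

```text
time: 10.07
ee_pos: [0.5761, -0.005, 0.1545]
eef_rot: [0.783, -0.566, 0.253, -0.055]
ft_force: [-13.3, 3.7, 10.8]
width: 0.0259
```

```bash
python3 -c "
from h import *
rep()"
```

```text
t 10.07 tcp sleeve mm [ -1.2  -0.3 121.3] lug az 42.1 tilt [-0.     0.002] F [-6.4 -2.  16.1] T [-0.72  2.02  0.47] w 25.9
q [-0.82 -0.05  0.56  2.14  0.55  0.7  -1.88]
```

Call:
{"fn": "play_rows", "kwargs": {
  "commands": [
    [0,0,0,0.012,-0.0053,-0.0227,2.0],
    [0,0,0,0.012,-0.0053,-0.0227,2.0],
    [0,0,0,0.012,-0.0053,-0.0227,2.0],
    [0,0,0,0,0,0,2.0]
  ]
}}

```text
time: 10.58
ee_pos: [0.5762, -0.005, 0.1545]
eef_rot: [0.76, -0.596, 0.251, -0.065]
ft_force: [-12.8, 2.8, 9.8]
width: 0.0257
```

```bash
python3 -c "
from h import *
rep()"
```

```text
t 10.57 tcp sleeve mm [ -1.1  -0.2 121.3] lug az 37.7 tilt [-0.     0.002] F [-6.2 -2.6 14.9] T [-0.58  1.87  0.32] w 25.7
q [-0.82 -0.05  0.55  2.14  0.55  0.7  -1.96]
```

Call:
{"fn": "play_rows", "kwargs": {
  "commands": [
    [0,0,0,0.012,-0.0053,-0.0227,2.0],
    [0,0,0,0.012,-0.0053,-0.0227,2.0],
    [0,0,0,0,0,0,2.0]
  ]
}}

```text
time: 10.95
ee_pos: [0.5762, -0.005, 0.1545]
eef_rot: [0.744, -0.616, 0.249, -0.071]
ft_force: [-12.0, 3.3, 8.7]
width: 0.0262
```

```bash
python3 -c "
from h import *
rep()"
```

```text
t 10.95 tcp sleeve mm [ -1.   -0.2 121.3] lug az 34.7 tilt [-0.     0.002] F [-6.3 -1.8 13.7] T [-0.44  1.88  0.3 ] w 26.2
q [-0.82 -0.05  0.55  2.14  0.55  0.7  -2.01]
```

Call:
{"fn": "play_rows", "kwargs": {
  "commands": [
    [0,0,0,0.012,-0.0053,-0.0227,2.0],
    [0,0,0,0.012,-0.0053,-0.0227,2.0],
    [0,0,0,0,0,0,2.0]
  ]
}}

```text
time: 11.32
ee_pos: [0.5763, -0.005, 0.1545]
eef_rot: [0.728, -0.635, 0.247, -0.078]
ft_force: [-9.4, 3.1, 7.9]
width: 0.026
```

```bash
python3 -c "
from h import *
rep()"
```

```text
t 11.32 tcp sleeve mm [ -1.   -0.2 121.2] lug az 31.6 tilt [0.    0.002] F [-4.5 -1.  11.8] T [-0.31  1.64  0.17] w 26.0
q [-0.82 -0.05  0.55  2.14  0.55  0.7  -2.07]
```

Call:
{"fn": "play_rows", "kwargs": {
  "commands": [
    [0.046,-0.02,-0.087,0,0,0,2.0],
    [0,0,0,0.012,-0.0053,-0.0227,2.0],
    [0,0,0,0,0,0,2.0]
  ]
}}

```text
time: 11.7
ee_pos: [0.5767, -0.0054, 0.1539]
eef_rot: [0.719, -0.645, 0.246, -0.081]
ft_force: [-13.4, 2.7, 12.3]
width: 0.0257
```

```bash
python3 -c "
from h import *
rep()"
```

```text
t 11.7 tcp sleeve mm [ -0.8  -0.4 120.4] lug az 30.1 tilt [0.    0.002] F [-5.4 -3.  17.3] T [-0.79  1.61  0.03] w 25.7
q [-0.82 -0.04  0.55  2.14  0.55  0.69 -2.09]
```

Call:
{"fn": "play_rows", "kwargs": {
  "commands": [
    [0,0,0,0.012,-0.0053,-0.0227,2.0],
    [0,0,0,0.012,-0.0053,-0.0227,2.0],
    [0,0,0,0,0,0,2.0]
  ]
}}

```text
time: 12.08
ee_pos: [0.5769, -0.0053, 0.1537]
eef_rot: [0.702, -0.663, 0.244, -0.088]
ft_force: [-6.7, 1.6, 4.8]
width: 0.0258
```

```bash
python3 -c "
from h import *
rep()"
```

```text
t 12.07 tcp sleeve mm [ -0.8  -0.2 120.2] lug az 27.1 tilt [0.    0.003] F [-3.4 -1.3  7.5] T [-0.21  1.2   0.07] w 25.8
q [-0.82 -0.04  0.55  2.14  0.55  0.69 -2.14]
```

Call:
{"fn": "play_rows", "kwargs": {
  "commands": [
    [0.046,-0.02,-0.087,0,0,0,2.0],
    [0,0,0,0,0,0,2.0]
  ]
}}

```text
time: 12.32
ee_pos: [0.5772, -0.0067, 0.1523]
eef_rot: [0.701, -0.664, 0.244, -0.087]
ft_force: [0.5, -1.6, -1.9]
width: 0.0256
```

```bash
python3 -c "
from h import *
rep()"
```

```text
t 12.32 tcp sleeve mm [ -0.7  -1.4 118.5] lug az 27.0 tilt [0.    0.001] F [ 0.  -1.3 -2.2] T [-0.32  0.76  0.06] w 25.6
q [-0.81 -0.04  0.55  2.14  0.55  0.69 -2.14]
```

Call:
{"fn": "play_rows", "kwargs": {
  "commands": [
    [0,0,0,0.012,-0.0053,-0.0227,2.0],
    [0,0,0,0.012,-0.0053,-0.0227,2.0],
    [0,0,0,0,0,0,2.0]
  ]
}}

```text
time: 12.7
ee_pos: [0.5773, -0.0064, 0.1525]
eef_rot: [-0.683, 0.683, -0.241, 0.094]
ft_force: [0.4, 0.5, -3.3]
width: 0.0258
```

```bash
python3 -c "
from h import *
rep()"
```

```text
t 12.7 tcp sleeve mm [ -0.7  -1.  118.8] lug az 23.9 tilt [0.    0.001] F [-1.5  0.6 -2.9] T [-0.1   1.01  0.05] w 25.8
q [-0.81 -0.04  0.55  2.14  0.55  0.69 -2.2 ]
```

The axial force fell away at an azimuth of about 27°, so the lug has dropped into the notch. Now I'll push down the axis.

Call:
{"fn": "play_rows", "kwargs": {
  "commands": [
    [0.09,-0.04,-0.173,0,0,0,2.0],
    [0.09,-0.04,-0.173,0,0,0,2.0],
    [0,0,0,0,0,0,2.0]
  ]
}}

```text
time: 13.08
ee_pos: [0.5791, -0.0074, 0.1489]
eef_rot: [-0.683, 0.683, -0.241, 0.094]
ft_force: [0.0, 0.2, -1.6]
width: 0.0255
```

```bash
python3 -c "
from h import *
rep()"
```

```text
t 13.07 tcp sleeve mm [ -0.7  -1.2 114.6] lug az 23.9 tilt [0.    0.001] F [-0.8  0.2 -1.4] T [-0.11  1.02  0.08] w 25.5
q [-0.81 -0.03  0.55  2.14  0.55  0.68 -2.2 ]
```

Call:
{"fn": "play_rows", "kwargs": {
  "commands": [
    [0.09,-0.04,-0.173,0,0,0,2.0],
    [0.045,-0.02,-0.087,0,0,0,2.0],
    [0,0,0,0,0,0,2.0]
  ]
}}

```text
time: 13.45
ee_pos: [0.5811, -0.0077, 0.1473]
eef_rot: [-0.683, 0.683, -0.242, 0.094]
ft_force: [-3.1, 0.5, 5.0]
width: 0.026
```

```bash
python3 -c "
from h import *
rep()"
```

```text
t 13.45 tcp sleeve mm [  0.2  -0.7 112.3] lug az 23.9 tilt [0.001 0.002] F [-0.1 -0.8  5.8] T [-0.46  1.01  0.15] w 26.0
q [-0.81 -0.02  0.56  2.14  0.54  0.67 -2.19]
```

Call:
{"fn": "play_rows", "kwargs": {
  "commands": [
    [0.045,-0.02,-0.087,0,0,0,2.0],
    [0,0,0,0,0,0,2.0]
  ]
}}

```text
time: 13.7
ee_pos: [0.5819, -0.0077, 0.1474]
eef_rot: [-0.683, 0.683, -0.242, 0.095]
ft_force: [-12.6, 0.8, 18.0]
width: 0.0259
```

```bash
python3 -c "
from h import *
rep()"
```

```text
t 13.7 tcp sleeve mm [  0.9  -0.4 112. ] lug az 23.9 tilt [0.002 0.003] F [-1.2 -4.4 21.5] T [-1.11  1.15  0.16] w 25.9
q [-0.81 -0.02  0.56  2.13  0.54  0.67 -2.19]
```

Call:
{"fn": "play_rows", "kwargs": {
  "commands": [
    [0.045,-0.02,-0.087,0,0,0,2.0],
    [0.0,0.0,0.0,-0.008,0.0035,0.015,2.0],
    [0.0,0.0,0.0,0.016,-0.007,-0.03,2.0],
    [0.045,-0.02,-0.087,-0.008,0.0035,0.015,2.0],
    [0,0,0,0,0,0,2.0]
  ],
  "grip_force": 45
}}

```text
time: 14.32
ee_pos: [0.5836, -0.0069, 0.1476]
eef_rot: [-0.683, 0.683, -0.242, 0.096]
ft_force: [-32.0, 5.6, 42.6]
width: 0.0258
```

```bash
python3 - <<'E'
from fit import *
rep()
s=cam('scene');d=cam('side');w=cam('wrist');q=np.load('p2.npy')
W=np.zeros((600,800,3),np.uint8);W[:550,:400]=overlay(s,q[:3],245,165,80,110,5,lift=0,lug=24)
W[:420,400:]=cv2.resize(w['img'][100:310,180:380,::-1],(400,420));cv2.imwrite('pics/e1.png',W)
E
```

```text
t 14.32 tcp sleeve mm [  2.1   1.1 111.5] lug az 23.8 tilt [0.003 0.005] F [-6.  -7.9 52.7] T [-2.03  2.07 -0.18] w 25.8
q [-0.81 -0.02  0.56  2.13  0.54  0.66 -2.19]
```

View pics/e1.png

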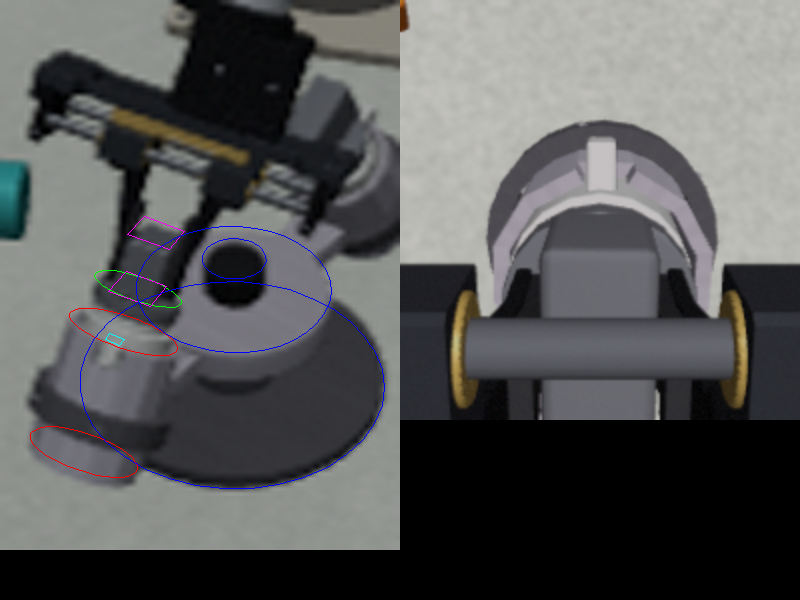

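The lug (wrist crop at 600,165) sits down in the notch, and the bottle is stiff against the floor at about 50 N. I'll relax the push, open the gripper and withdraw.

Call:
{"fn": "play_rows", "kwargs": {
  "commands": [
    [-0.06,0.025,0.115,0,0,0,2.0],
    [-0.04,0.02,0.08,0,0,0,2.0],
    [0,0,0,0,0,0,6.0],
    [0,0,0,0,0,0,6.0],
    [0,0,0,0,0,0,6.0],
    [0,0,0,0,0,0,6.0],
    [0,0,0,0,0,0,6.0],
    [0,0,0,0,0,0,6.0]
  ]
}}

```text
time: 15.48
ee_pos: [0.5809, -0.008, 0.1459]
eef_rot: [-0.683, 0.683, -0.241, 0.094]
ft_force: [0.1, -0.0, 0.4]
width: 0.0598
```

```bash
python3 -c "
from h import *
rep()"
```

```text
t 15.47 tcp sleeve mm [ -0.6  -1.1 111.1] lug az 23.9 tilt [0.001 0.001] F [0.3 0.  0.3] T [-0.08  0.69 -0.  ] w 59.8
q [-0.81 -0.02  0.56  2.14  0.54  0.67 -2.19]
```

Call:
{"fn": "play_rows", "kwargs": {
  "commands": [
    [-0.23,0.1,0.43,0,0,0,6.0],
    [-0.46,0.2,0.87,0,0,0,6.0],
    [-0.69,0.3,1.3,0,0,0,6.0],
    [-0.69,0.3,1.3,0,0,0,6.0],
    [-0.69,0.3,1.3,0,0,0,6.0],
    [-0.69,0.3,1.3,0,0,0,6.0],
    [-0.69,0.3,1.3,0,0,0,6.0],
    [-0.69,0.3,1.3,0,0,0,6.0],
    [-0.69,0.3,1.3,0,0,0,6.0],
    [-0.69,0.3,1.3,0,0,0,6.0],
    [0,0,0,0,0,0,6.0],
    [0,0,0,0,0,0,6.0],
    [0,0,0,0,0,0,6.0]
  ]
}}

```text
time: 17.1
ee_pos: [0.5186, 0.0187, 0.2624]
eef_rot: [-0.683, 0.683, -0.241, 0.093]
ft_force: [-0.2, -0.6, -0.2]
width: 0.0599
```

```bash
python3 - <<'E'
from fit import *
rep()
s=cam('scene');d=cam('side');w=cam('wrist');q=np.load('p2.npy')
W=np.zeros((600,800,3),np.uint8);W[:600,:400]=cv2.resize(overlay(w,q[:3],200,80,133,200,3,lift=0,lug=24),(400,600))
W[:300,400:]=cv2.resize(s['img'][180:270,230:350,::-1],(400,300));W[300:,400:]=cv2.resize(d['img'][165:255,235:355,::-1],(400,300));cv2.imwrite('pics/e2.png',W)
E
```

```text
t 17.1 tcp sleeve mm [ -1.   -1.9 245.8] lug az 23.9 tilt [0.    0.001] F [-0.1 -0.6 -0.2] T [-0.14  0.67  0.04] w 59.9
q [-0.85 -0.3   0.4   2.09  0.6   1.04 -2.25]
```

View pics/e2.png

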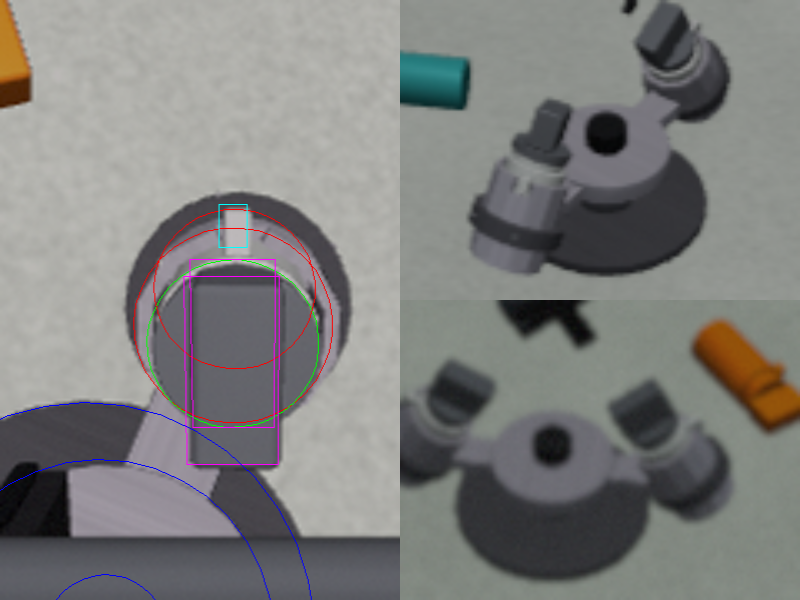

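```bash
python3 -c "
from bench import r
r.close_job()"
```

```text
the job is handed in; nothing more can be done
```

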